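# Tip the bearing carton flat into its taped spot

### The job

Lay the standing carton of bearings on its back inside the yellow-taped spot on the bench, window side up. With the fingertips, first slide the black rubber stopper, still standing, out of the spot until it is clear of the tape; then push the carton's window face near its top so that it tips over where it stands and falls flat into the spot. Pick nothing up, and leave the skate key, the brass punch and the red truck where they are.

Things in the scene. Friction and masses are not known exactly. Their poses are not given: they have to be found in the camera images.
- carton: White cardboard carton of bearings, about 0.27 kg, standing on end: 45 deep (x) by 80 wide (y) by 130 mm tall (z). Origin at the centre of its underside. The blue face with the dark window and eight bearings looks to its own -x, its plain white back to +x, over the taped spot. It starts straddling the tape of the spot's -x end, within 6 degrees of square, origin some 88 mm from the spot's centre.
- carton_top (a point): Centre of the carton's upper end, 130 mm above its underside. Pushed on the window face well above half height the carton tips about its back lower edge, is over balance at a lean of some 20 degrees, then falls on its back by itself.
- carton_foot_left (a point): Corner of the carton's back face: lower end, +y side.
- carton_foot_right (a point): Corner of the carton's back face: lower end, -y side.
- carton_head_left (a point): Corner of the carton's back face: upper end, +y side.
- carton_head_right (a point): Corner of the carton's back face: upper end, -y side.
- spot: Rectangle of flat yellow tape stuck on the bench: 166 (x) by 116 mm (y) inside, tape 12 mm wide, so 190 by 140 mm outside. Origin at its centre on the bench surface, z up. The carton stands at its -x end and is to fall towards +x; it may lie on the tape but not past its outer edge.
- stopper: Black rubber toe stop standing on its broad face inside the spot: 45 mm across for the lowest 12 mm, narrowing to 32 mm at 32 mm height, with a 13 mm threaded steel stem upright on top to 58 mm. About 0.10 kg. Origin at the centre of its underside, z up the stem. Slides upright when pushed low, in the lowest 20 mm.
- key: Rusty skate key lying flat beyond the spot's +x end: T-shaped, about 83 by 36 mm, 12 mm high at most. Origin at the middle of its underside, x along its length. To be left alone.
- punch: Brass drift punch with a six-sided shank, lying flat: 150 mm long, 16 mm across flats. Origin under its middle, x along it to the thin end. To be left alone.
- truck: Red steel skate truck sitting on its base plate (70 by 55 mm), with a 150 mm steel axle along its y, 34 mm above the bench; 55 mm tall. Origin under the centre of its base plate. To be left alone. (A green steel parts chest, 140 mm tall, is fixed to the bench far to the left, out of the work.)
Mind the look-alikes: they are no part of the job. What is shaped like the carton but purple or turquoise is not meant.

How it is judged:
On the way, in this order (a step that is already met when the one before it is completed fails the run):
1. the stopper stands clear of the tape while the carton still stands ((x of stopper in the frame of spot above 0.1145 m or x of stopper in the frame of spot below -0.1145 m or y of stopper in the frame of spot above 0.0895 m or y of stopper in the frame of spot below -0.0895 m) and angle between stopper's own z axis and vertical below 0.2 rad and angle between carton's own z axis and vertical below 0.1 rad), for 0.2 s.
2. the carton lies on its back inside the taped spot (angle between carton's own x axis and vertical above 3.04 rad and x of carton_foot_left in the frame of spot between -0.095 and 0.095 m and y of carton_foot_left in the frame of spot between -0.07 and 0.07 m and x of carton_foot_right in the frame of spot between -0.095 and 0.095 m and y of carton_foot_right in the frame of spot between -0.07 and 0.07 m and x of carton_head_left in the frame of spot between -0.095 and 0.095 m and y of carton_head_left in the frame of spot between -0.07 and 0.07 m and x of carton_head_right in the frame of spot between -0.095 and 0.095 m and y of carton_head_right in the frame of spot between -0.07 and 0.07 m), for 0.2 s.
At the end, for the whole second after the job is handed in: The carton lies flat on its back (within 6 degrees), window up, with all four corners of its back inside the outer edge of the tape; the stopper stands upright wholly off the tape (to 3 mm); both are at rest, and the key, punch and truck are within 20 mm of where they started (all of step 2 and (x of stopper in the frame of spot above 0.1145 m or x of stopper in the frame of spot below -0.1145 m or y of stopper in the frame of spot above 0.0895 m or y of stopper in the frame of spot below -0.0895 m) and angle between stopper's own z axis and vertical below 0.2 rad and linear speed of each of carton, stopper below 0.02 m/s and distance of each of key, punch, truck from where it was at the start of the episode below 0.02 m); the robot touches nothing.
It fails at once if the stopper is lifted (height (world z) of stopper above 0.02 m).
It fails at once if the stopper is knocked over (angle between stopper's own z axis and vertical above 0.7 rad).
It fails at once if the carton is lifted: its back lower edge leaves the bench by 25 mm (height (world z) of each of carton_foot_left, carton_foot_right above 0.025 m).
It fails at once if the carton is shoved more than 30 mm along the bench while it stands, instead of being tipped (angle between carton's own z axis and vertical below 0.25 rad and distance of each of carton_foot_left, carton_foot_right from where it was at the start of the episode above 0.03 m).
It fails at once if the skate key, the brass punch or the red truck is disturbed (distance of any of key, punch, truck from where it was at the start of the episode above 0.02 m).
It also fails if it takes over 45 s, if anything falls off the work surface, if the arm or the gripper's body presses on something with over 40 N, if the wrist force passes 120 N, or if a joint passes its speed limit or range.

### The arm

A 6-joint arm with a two-finger parallel gripper is mounted at the origin on the work surface. World frame = base frame: x ahead of the robot, y to its left, z up, the work surface at z = 0. Lengths are in m, angles in rad, forces in N, time in s.
With the tool pointing down it reaches from about 0.35 to 0.775 m from the base axis. Payload 7.3 kg.
Tool frame: the origin (TCP) lies between the finger pads; the fingertips stand ahead of it and the grasp point (between the pads) lies 5 mm behind it (r.tip_extent is the z of the fingertips in the tool frame, in m); z points along the fingers, y is the line along which they close (so a half turn about z gives the same grasp; the last joint's range is limited). The gripper opens to 92 mm and grips with 3 to 60 N. Pads are 19 mm wide; open, the fingers measure 130 mm over their backs; the gripper's body (75 mm by 190 mm) begins 47 mm behind the grasp point.
Start: joints at [-1.369, 0.342, 1.524, -0, 1.275, -0.146], TCP at [0.179, -0.494, 0.241] pointing down, gripper open.
Joint ranges: [-2.53, 2.53], [-0.77, 2.02], [0.04, 2.7], [-1, 4.14], [0.28, 2.66], [-3.11, 3.11]. Speed limits (rad/s): [2.57, 2.57, 3.14, 3.14, 3.14, 3.14].

### API

Orientations are given as a unit quaternion [x, y, z, w].
In Python, from plant import r gives the robot as it stands.
- The arm moves only by the tool carry_out, never from a script. Its argument "increments" is a list of rows, each a list of 7 numbers: the opening, from 0 (shut) to 1 (fully open), then the shift along the world's x, y, z in units of 200 mm (1.0 is 200 mm), then the turn, a rotation vector about the world's x, y, z in units of 45 degrees (1.0 is 45 degrees). In form: [[jaw, tx, ty, tz, ax, ay, az], ...]. A call has 1 to 10 rows; each row shifts and turns the commanded pose from where the row before left it; what a row does not reach is not made up. A row lasts 1/12 s, in which the tool goes at most 41.7 mm and 7.16 degrees, less where a joint would pass 70% of its speed; a pose out of reach is approached as far as the arm can. A call with a number of a shift or a turn outside -1 to 1 is refused whole. A call with a gripper value outside its range is refused whole. The fingers move at their own pace and stop on an object; "squeeze" is the grip in N (left out, the last holds). Time passes only in rows, so rows that do not move let the fingers close. It gives the time, the measured TCP pose, the force, the opening and the grip force at its end, in the units of the state.
- r.sense(): the state, without advancing time (a new reading comes with each control period).
- r.read_camera(name): name is "scene" or "top"; returns (picture, depth): 480x640x3 uint8, red, green, blue; 480x640 float32, m along the optical axis (not along the pixel's ray), 0 where there is no reading.
- r.camera_params(name): a dict with "fx", "fy", "cx", "cy" (pixels), "xyz" and "attitude" of the camera in the world. Camera axes: x right, y down, z forward; pixel columns grow to the right and rows downward; lengths in m; the calibration is good to about 2 mm. A picture is of the moment at which its call begins. camera_params takes no time and is no camera call.
- r.close_job(): hands the job in; it is judged then, once.
Trained networks look in the newest picture that a camera, given by its name, has taken for a name from the list of things; names that differ only in an ending like _2 or _b are one class to them, and where a whole thing is asked for, a point or a joint stands for the part that bears it (a point fixed in the world has none). Each returns a list of dicts, best first, with "confidence" (0 to 1); they miss things now and then, are a little off and sometimes report something else, mostly with a low value. They report only what shows in the picture. A call takes as long as a camera call. They do not tell look-alikes from the thing itself.
- r.regions_of(camera, query): "pixels" (480x640 bool, what is visible of it) and "rect" ([left, top, width, height] in pixels, round what is visible of it).
The state is a dict: "time_s": time; "joint_pos": joint angles; "joint_velocities": joint speeds; "joint_torque": joint torques, N m; "position": TCP position; "eef_rot": TCP orientation; "wrist_force": force on the tool from outside, world axes, zero at the start; "torque": the same for the moment, N m; "finger_gap": finger opening in m; "grip_force": force on a finger pad.
Only numpy, scipy, OpenCV 4.12 (cv2) and the standard library are available. Lean on these libraries where they do the work, as an engineer would, in place of code of your own. Each camera call takes 0.05 s, during which the arm holds its last target. There are 200 camera calls.

## Working session

There is one attempt and no reset: what is moved stays moved. The work goes in short steps, Python scripts to look and compute and a tool call to move; the robot and the scene stay as the last step left them, time stands still between calls to the robot, and variables do not carry over. Pictures are saved under pics/ and viewed, at most 10 in all, crops included, and the job is handed in when it is done.

Besides the shell and the picture viewer there is one more tool, called after "Emit:" by a JSON object that holds its "method" and its "body", one argument or row to a line. carry_out: Moves the arm, as the interface text tells. Its arguments: {"type":"object","properties":{"increments":{"type":"array"},"squeeze":{"type":"number"}},"required":["increments"]}

```bash
mkdir -p pics; cat > h.py <<'E'
import numpy as np, cv2
from scipy.spatial.transform import Rotation as R
from plant import r
def world(cam,dep):
    p=r.camera_params(cam); v,u=np.mgrid[0:480,0:640]
    P=np.stack([(u-p['cx'])/p['fx']*dep,(v-p['cy'])/p['fy']*dep,dep],-1)
    a=np.array(p['attitude'])
    M=R.from_quat(a).as_matrix() if a.size==4 else a
    return P@M.T+np.array(p['xyz'])
def save(n,im): cv2.imwrite('pics/'+n,im[...,::-1])
E
python3 - <<'E'
from h import *
print(r.camera_params('top'),r.camera_params('scene'),r.tip_extent)
for c in ('top','scene'):
    im,d=r.read_camera(c); save(c+'0.png',im); np.savez(c+'0.npz',im=im,d=d,W=world(c,d))
    W=world(c,d)
    for q in ('carton','stopper','spot','key','punch','truck'):
        for o in r.regions_of(c,q):
            m=o['pixels']&(d>0); w=W[m]
            print(c,q,round(o['confidence'],2),o['rect'],np.median(w,0).round(3),np.percentile(w,2,0).round(3),np.percentile(w,98,0).round(3))
E
```

```text
{'fx': 450.6812496709673, 'fy': 450.6812496709673, 'cx': 324.0625258384874, 'cy': 236.65349163348031, 'xyz': array([ 0.45928973, -0.01726282,  1.02981589]), 'attitude': array([ 0.70808866, -0.70508683,  0.01575132, -0.03485541])} {'fx': 467.7827950644952, 'fy': 467.7827950644952, 'cx': 312.0934665236851, 'cy': 232.47642381470746, 'xyz': array([0.93094762, 0.50891311, 0.70555334]), 'attitude': array([ 0.28927522,  0.86809314, -0.38491247, -0.12073336])} 0.014
top carton 0.84 [223.2, 297.2, 52.1, 34.8] [0.366 0.162 0.128] [0.336 0.126 0.014] [0.391 0.206 0.132]
top carton 0.84 [349.1, 211.9, 44.6, 46.5] [ 0.526 -0.085  0.129] [ 0.489 -0.12   0.003] [ 0.566 -0.051  0.133]
top carton 0.79 [267.5, 253.1, 48.3, 22.5] [0.469 0.077 0.129] [0.447 0.041 0.046] [0.491 0.119 0.133]
top carton 0.46 [148.5, 251.4, 34.5, 61.9] [0.433 0.374 0.038] [0.368 0.342 0.   ] [0.491 0.399 0.054]
top carton 0.38 [265.7, 182.9, 58.1, 86.3] [0.585 0.057 0.   ] [ 0.469  0.007 -0.004] [0.655 0.146 0.004]
top stopper 0.75 [268.5, 251.7, 42.5, 25.6] [0.469 0.077 0.129] [0.446 0.04  0.031] [0.491 0.119 0.133]
top st
[... 780 characters left out ...]
067  0.093] [ 0.488 -0.108  0.005] [ 0.572 -0.044  0.132]
scene carton 0.72 [430.4, 225.0, 54.6, 77.1] [0.379 0.185 0.09 ] [0.345 0.133 0.006] [0.392 0.215 0.132]
scene carton 0.61 [245.0, 151.9, 37.2, 34.7] [ 0.438 -0.372  0.013] [ 0.372 -0.396 -0.   ] [ 0.51  -0.35   0.019]
scene stopper 0.8 [318.4, 301.3, 24.5, 30.5] [0.602 0.109 0.027] [0.579 0.089 0.003] [0.617 0.123 0.058]
scene spot 0.56 [278.6, 261.7, 124.2, 93.1] [0.593 0.107 0.001] [ 0.469  0.009 -0.001] [0.654 0.149 0.003]
scene key 0.93 [242.6, 317.2, 36.9, 36.9] [0.716 0.05  0.006] [ 0.704  0.015 -0.001] [0.736 0.096 0.013]
scene truck 0.56 [485.5, 349.0, 67.6, 59.5] [0.439 0.388 0.037] [ 0.366  0.347 -0.   ] [0.502 0.413 0.055]
```

```bash
python3 - <<'E'
from h import *
z=np.load('top0.npz'); im,W=z['im'],z['W']
hsv=cv2.cvtColor(im,cv2.COLOR_RGB2HSV)
y=(hsv[...,0]>20)&(hsv[...,0]<35)&(hsv[...,1]>130)&(hsv[...,2]>120)&(abs(W[...,2])<.01)&(abs(W[...,0]-.57)<.13)&(abs(W[...,1]-.08)<.11)
P=W[y][:,:2]; print('spot rect',len(P),cv2.minAreaRect(P.astype(np.float32)),P.min(0),P.max(0))
for n,f in (('top','top0.npz'),('scene','scene0.npz')):
    w=np.load(f)['W']
    m=(w[...,2]>.120)&(w[...,2]<.14)&(abs(w[...,0]-.47)<.045)&(abs(w[...,1]-.08)<.06)
    print(n,'carton top',m.sum(),cv2.minAreaRect(w[m][:,:2].astype(np.float32)),w[m].mean(0))
    for lo,hi in ((.002,.014),(.040,.065)):
        m=(w[...,2]>lo)&(w[...,2]<hi)&(abs(w[...,0]-.595)<.045)&(abs(w[...,1]-.098)<.04)
        print(n,'stopper',lo,m.sum(),w[m].mean(0).round(4),np.ptp(w[m],0).round(3),w[m].min(0).round(3),w[m].max(0).round(3))
s=np.load('scene0.npz')['im']; 
save('a.png',np.vstack([cv2.resize(im[130:340,130:530],(800,420))]))
save('b.png',cv2.resize(s[140:420,220:580],(770,599)))
E
```

```text
spot rect 853 ((0.5612142086029053, 0.07727483659982681), (0.13835257291793823, 0.18958820402622223), 89.11457061767578) [0.4658372  0.00685689] [0.6554345  0.14688002]
top carton top 911 ((0.4681764543056488, 0.080954909324646), (0.045340631157159805, 0.08043025434017181), 2.5937838554382324) [0.46809221 0.08048765 0.12937585]
top stopper 0.002 128 [0.593  0.0982 0.0047] [0.088 0.079 0.012] [0.55  0.059 0.002] [0.638 0.138 0.014]
top stopper 0.04 39 [0.5956 0.0967 0.0552] [0.014 0.014 0.021] [0.589 0.09  0.04 ] [0.603 0.104 0.062]
scene carton top 950 ((0.46805909276008606, 0.08440706133842468), (0.04707817733287811, 0.08210860937833786), 3.4646315574645996) [0.47097256 0.08805281 0.12907885]
scene stopper 0.002 213 [0.6045 0.1081 0.0054] [0.089 0.079 0.012] [0.551 0.059 0.002] [0.64  0.138 0.014]
scene stopper 0.04 77 [0.5974 0.1036 0.0531] [0.013 0.015 0.02 ] [0.59  0.094 0.041] [0.602 0.109 0.06 ]
```

View pics/a.png

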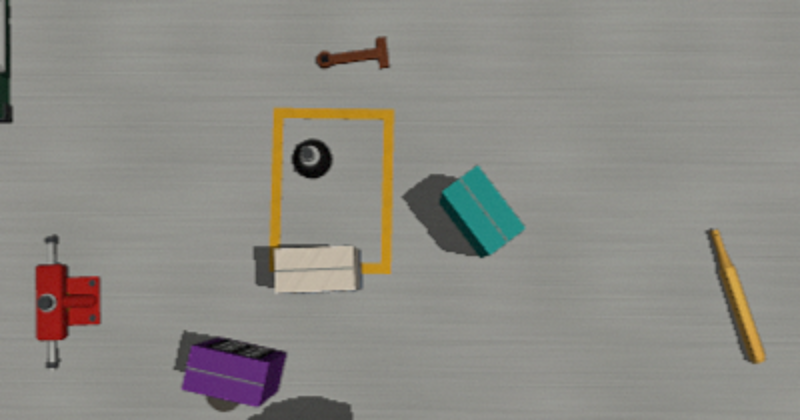

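View pics/b.png

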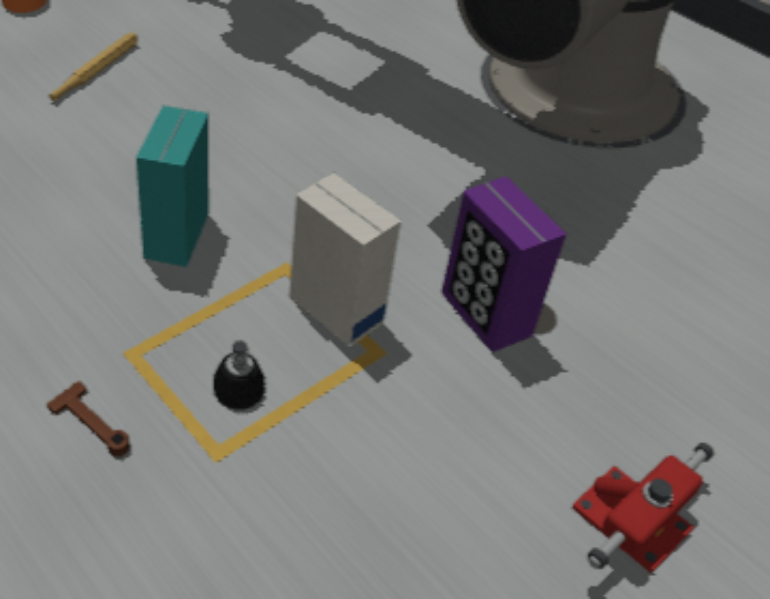

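The things shaped like the carton, in crop a:
- White at (315,268), with its plain back towards the spot. This is the one I want.
- Turquoise at (482,210), a look-alike.
- Purple at (235,370), a look-alike.

Crop b shows the white one straddling the tape at (345,260) and the stopper at (240,380). The key is at (90,420).

I'll push the stopper towards +y, to the left, where the bench is free.

```bash
python3 - <<'E'
from h import *
s=r.sense(); M=R.from_quat(s['eef_rot']); print(s['time_s'],s['position'],M.as_matrix().round(3),s['finger_gap'])
E
```

```text
0.7 [ 0.17895747 -0.49355868  0.24075478] [[ 0.94   0.341  0.   ]
 [ 0.341 -0.94  -0.   ]
 [-0.     0.    -1.   ]] 0.09173969590313313
```

Emit:
{"method": "carry_out", "body": {
  "increments": [
    [0,0.104,0.135,0,0,0,-0.0444],
    [0,0.104,0.135,0,0,0,-0.0444],
    [0,0.104,0.135,0,0,0,-0.0444],
    [0,0.104,0.135,0,0,0,-0.0444],
    [0,0.104,0.135,0,0,0,-0.0444],
    [0,0.104,0.135,0,0,0,-0.0444],
    [0,0.104,0.135,0,0,0,-0.0444],
    [0,0.104,0.135,0,0,0,-0.0444],
    [0,0.104,0.135,0,0,0,-0.0444],
    [0,0.104,0.135,0,0,0,-0.0444]
  ]
}}

```text
time_s: 1.53
position: [0.3877, -0.2221, 0.241]
eef_rot: [1.0, -0.001, 0.0, 0.0]
wrist_force: [0.5, -1.1, -0.8]
finger_gap: 0.03
grip_force: 0.0
```

Emit:
{"method": "carry_out", "body": {
  "increments": [
    [0,0.104,0.135,0,0,0,0],
    [0,0.104,0.135,0,0,0,0],
    [0,0.104,0.135,0,0,0,0],
    [0,0.104,0.135,0,0,0,0],
    [0,0.104,0.135,0,0,0,0],
    [0,0.104,0.135,0,0,0,0],
    [0,0.104,0.135,0,0,0,0],
    [0,0.104,0.135,0,0,0,0],
    [0,0.104,0.135,0,0,0,0],
    [0,0.104,0.135,0,0,0,0]
  ]
}}

```text
time_s: 2.37
position: [0.5958, 0.048, 0.2407]
eef_rot: [1.0, -0.0, 0.0, 0.0]
wrist_force: [0.4, 0.1, 0.1]
finger_gap: 0.0007
grip_force: 0.0
```

Emit:
{"method": "carry_out", "body": {
  "increments": [
    [0,0,-0.04,-0.15,0,0,0],
    [0,0,0,-0.15,0,0,0],
    [0,0,0,-0.15,0,0,0],
    [0,0,0,-0.15,0,0,0],
    [0,0,0,-0.15,0,0,0],
    [0,0,0,-0.15,0,0,0],
    [0,0,0,-0.1,0,0,0],
    [0,0,0,-0.085,0,0,0],
    [0,0,0,0,0,0,0]
  ]
}}

```text
time_s: 3.12
position: [0.5925, 0.0386, 0.02]
eef_rot: [1.0, -0.0, -0.003, -0.0]
wrist_force: [-0.6, 0.0, 0.5]
finger_gap: 0.0005
grip_force: 0.0
```

```bash
python3 - <<'E'
from h import *
im,d=r.read_camera('scene'); save('c.png',cv2.resize(im[200:380,220:460],(800,600)))
print(r.sense()['position'])
E
```

```text
[0.59372399 0.0384862  0.02207185]
```

View pics/c.png

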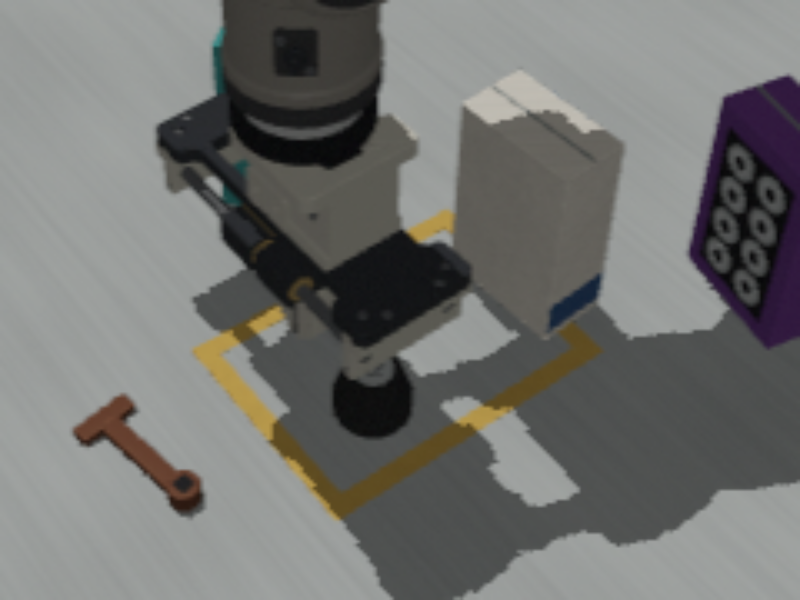

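The picture shows the shut fingers low behind the stopper, which is upright at crop (372,395). The body is above its stem, and the carton at (540,200) is clear.

Emit:
{"method": "carry_out", "body": {
  "increments": [
    [0,0.01,0.03,0,0,0,0],
    [0,0,0.03,0,0,0,0],
    [0,0,0.03,0,0,0,0],
    [0,0,0.03,0,0,0,0],
    [0,0,0.03,0,0,0,0],
    [0,0,0.03,0,0,0,0],
    [0,0,0.03,0,0,0,0],
    [0,0,0.03,0,0,0,0]
  ]
}}

```text
time_s: 3.83
position: [0.5975, 0.0867, 0.0245]
eef_rot: [1.0, -0.0, 0.001, 0.0]
wrist_force: [0.5, -4.2, 5.4]
finger_gap: 0.0006
grip_force: 2.7
```

```bash
cat > st.py <<'E'
from h import *
print(r.sense()['position'])
im,d=r.read_camera('scene'); W=world('scene',d)
for o in r.regions_of('scene','stopper'):
    w=W[o['pixels']&(d>0)]; w=w[w[:,2]>.003]; s=w[w[:,2]>.035]
    print(round(o['confidence'],2),o['rect'],w.min(0).round(3),w.max(0).round(3),s.mean(0).round(4))
E
python3 st.py
```

```text
[0.59754133 0.08667916 0.02449463]
0.88 [325.9, 312.3, 22.7, 26.0] [0.589 0.105 0.003] [0.629 0.151 0.093] [0.6077 0.1272 0.0454]
```

```bash
python3 - <<'E'
from h import *
im,d=r.read_camera('scene'); W=world('scene',d)
save('d.png',cv2.resize(im[270:360,290:410],(800,600),interpolation=cv2.INTER_CUBIC))
for lo,hi in ((.003,.013),(.013,.022),(.022,.034),(.036,.05)):
    o=(W[...,2]>lo)&(W[...,2]<hi)&(abs(W[...,0]-.605)<.03)&(W[...,1]>.108)&(W[...,1]<.16)&(im.max(-1)<75)
    w=W[o]; print(lo,len(w),w.min(0).round(3),w.max(0).round(3))
E
```

```text
0.003 77 [0.583 0.111 0.003] [0.62  0.145 0.013]
0.013 98 [0.583 0.109 0.013] [0.618 0.146 0.022]
0.022 102 [0.6   0.109 0.022] [0.616 0.137 0.034]
0.036 4 [0.602 0.118 0.036] [0.603 0.125 0.037]
```

View pics/d.png

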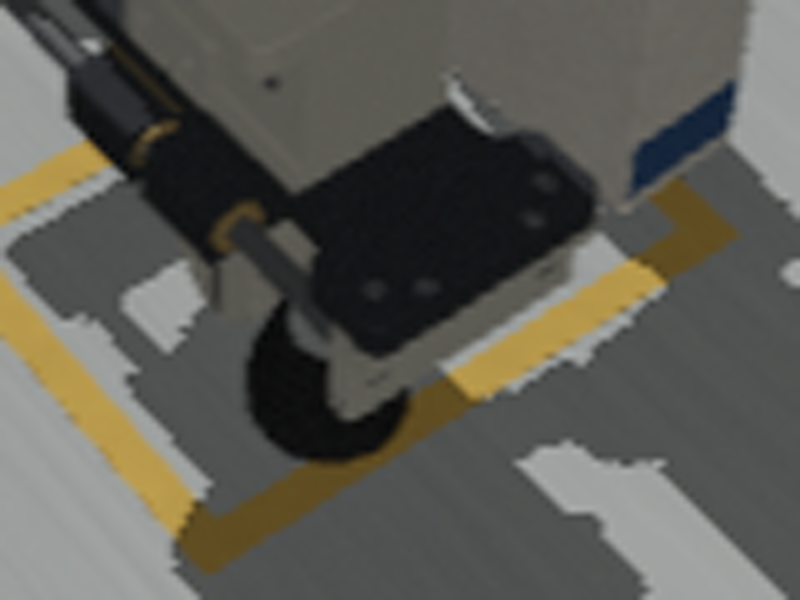

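The stopper stands upright at crop (325,390), centred on the finger at about x 0.599, y 0.127. I'll carry on pushing.

Emit:
{"method": "carry_out", "body": {
  "increments": [
    [0,0.005,0.03,0,0,0,0],
    [0,0,0.03,0,0,0,0],
    [0,0,0.03,0,0,0,0],
    [0,0,0.03,0,0,0,0],
    [0,0,0.03,0,0,0,0],
    [0,0,0.03,0,0,0,0],
    [0,0,0.03,0,0,0,0],
    [0,0,0.03,0,0,0,0],
    [0,0,0.03,0,0,0,0],
    [0,0,0.02,0,0,0,0]
  ]
}}

```text
time_s: 4.82
position: [0.5979, 0.1453, 0.0238]
eef_rot: [1.0, -0.0, 0.0, -0.0]
wrist_force: [0.2, -0.3, 0.4]
finger_gap: 0.0002
grip_force: 0.2
```

Emit:
{"method": "carry_out", "body": {
  "increments": [
    [0,0,-0.05,0,0,0,0],
    [0,0,-0.1,0,0,0,0],
    [0,0,-0.1,0.1,0,0,0],
    [0,0,0,0.2,0,0,0],
    [0,0,0,0.2,0,0,0],
    [0,0,0,0.2,0,0,0],
    [0,0,0,0.2,0,0,0],
    [0,0,0,0.2,0,0,0]
  ]
}}

```text
time_s: 5.48
position: [0.5975, 0.0934, 0.2459]
eef_rot: [1.0, -0.001, 0.0, 0.0]
wrist_force: [0.7, -0.3, -0.8]
finger_gap: 0.0001
grip_force: 0.0
```

```bash
python3 st.py; python3 - <<'E'
from h import *
for n in ('top','scene'):
    im,d=r.read_camera(n); w=world(n,d)
    m=(w[...,2]>.120)&(w[...,2]<.14)&(abs(w[...,0]-.47)<.045)&(abs(w[...,1]-.08)<.06)
    print(n,'carton top',m.sum(),cv2.minAreaRect(w[m][:,:2].astype(np.float32)))
    m=(w[...,2]>.004)&(w[...,2]<.07)&(abs(w[...,0]-.6)<.05)&(abs(w[...,1]-.18)<.05)
    q=w[m]; print(n,'stopper',len(q),q.min(0).round(3),q.max(0).round(3),q[q[:,2]>.04].mean(0))
E
```

```text
[0.59753267 0.09336042 0.24590603]
0.58 [347.0, 328.7, 26.1, 34.9] [0.579 0.163 0.003] [0.62  0.204 0.06 ] [0.599  0.1832 0.0478]
0.16 [353.4, 222.0, 55.5, 79.2] [0.443 0.044 0.003] [0.494 0.127 0.133] [0.478  0.0944 0.0983]
top carton top 297 ((0.4684879183769226, 0.08124956488609314), (0.04401533678174019, 0.08049776405096054), 0.9553576707839966)
top stopper 270 [0.559 0.133 0.004] [0.617 0.219 0.061] [0.59619042 0.1763805  0.05496196]
scene carton top 944 ((0.4680391252040863, 0.08469584584236145), (0.04735469073057175, 0.08152611553668976), 2.843611717224121)
scene stopper 610 [0.579 0.14  0.004] [0.638 0.229 0.061] [0.5986843  0.18308583 0.05258629]
```

Emit:
{"method": "carry_out", "body": {
  "increments": [
    [0.4,-0.18,-0.01,0,0,0,0],
    [0.4,-0.18,-0.01,0,0,0,0],
    [0.4,-0.18,-0.01,0,0,0,0],
    [0.4,-0.18,-0.01,0,0,0,0],
    [0.4,-0.18,-0.01,0,0,0,0],
    [0.4,-0.01,0,-0.14,0,0,0],
    [0.4,0,0,-0.14,0,0,0],
    [0.4,0,0,-0.14,0,0,0],
    [0.4,0,0,-0.14,0,0,0],
    [0.4,0,0,0,0,0,0]
  ]
}}

```text
time_s: 6.52
position: [0.4115, 0.0839, 0.1266]
eef_rot: [1.0, -0.001, -0.006, 0.0]
wrist_force: [-1.6, 0.1, -1.0]
finger_gap: 0.0368
grip_force: 0.0
```

```bash
python3 - <<'E'
from h import *
im,d=r.read_camera('scene'); save('e.png',cv2.resize(im[150:350,280:520],(720,600)))
s=r.sense(); print(s['position'],s['finger_gap'],s['wrist_force'])
E
```

```text
[0.41311643 0.08405581 0.12898028] 0.036791554943401215 [ 0.22093665 -0.83312269 -0.07259749]
```

View pics/e.png

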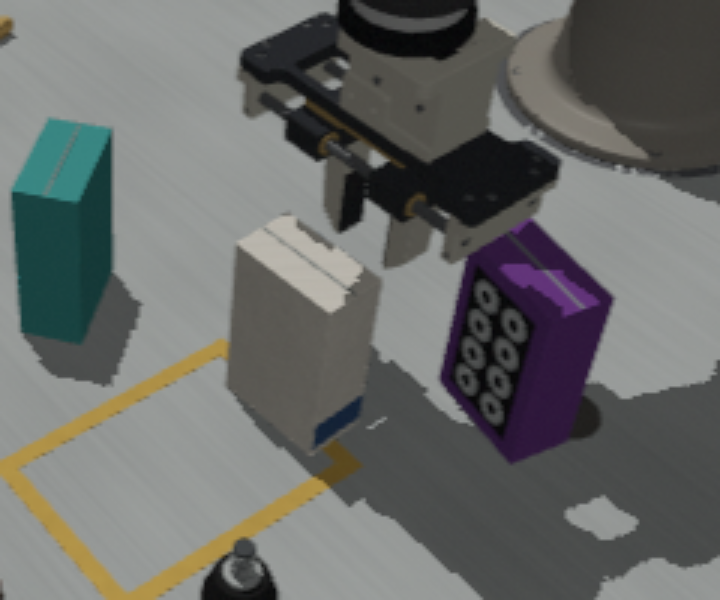

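Both fingertips (345,205 and 400,245) are level with the upper window face of the white carton. The stopper stands off the tape at (240,580).

Emit:
{"method": "carry_out", "body": {
  "increments": [
    [0.4,0.04,0,0,0,0,0],
    [0.4,0.04,0,0,0,0,0],
    [0.4,0.03,0,0,0,0,0],
    [0.4,0.03,0,0,0,0,0],
    [0.4,0.03,0,0,0,0,0],
    [0.4,0.03,0,0,0,0,0],
    [0.4,0.03,0,0,0,0,0]
  ]
}}

```text
time_s: 7.15
position: [0.4628, 0.0845, 0.132]
eef_rot: [1.0, -0.0, 0.0, 0.0]
wrist_force: [-0.2, 0.0, 1.3]
finger_gap: 0.0369
grip_force: 0.1
```

```bash
python3 - <<'E'
from h import *
im,d=r.read_camera('scene'); save('f.png',cv2.resize(im[180:340,280:480],(750,600)))
s=r.sense(); print(s['position'],s['wrist_force'])
E
```

```text
[0.46391339 0.08436131 0.13203972] [ 1.24746565 -0.5096289  -0.1830672 ]
```

View pics/f.png

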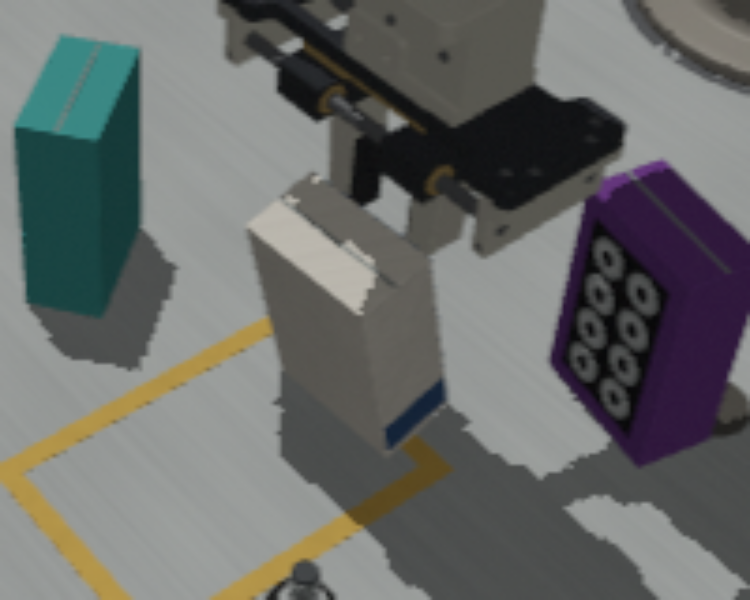

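The carton is leaning over on its foot edge at (388,452), and the fingers are on its upper face. I'll keep pushing.

Emit:
{"method": "carry_out", "body": {
  "increments": [
    [0.4,0.04,0,0,0,0,0],
    [0.4,0.04,0,0,0,0,0],
    [0.4,0.04,0,0,0,0,0],
    [0.4,0.04,0,0,0,0,0],
    [0.4,0.04,0,0,0,0,0],
    [0.4,0,0,0,0,0,0],
    [0.4,0,0,0,0,0,0],
    [0.4,-0.05,0,0.15,0,0,0],
    [0.4,-0.1,0,0.2,0,0,0],
    [0.4,0,0,0,0,0,0]
  ]
}}

```text
time_s: 8.03
position: [0.4735, 0.0847, 0.2044]
eef_rot: [1.0, -0.0, 0.004, -0.0]
wrist_force: [2.3, 0.5, 0.1]
finger_gap: 0.0367
grip_force: 0.0
```

```bash
python3 - <<'E'
from h import *
s=r.sense(); print(s['time_s'],s['position'],s['wrist_force'])
for n in ('top','scene'):
    im,d=r.read_camera(n); w=world(n,d)
    m=(w[...,2]>.038)&(w[...,2]<.055)&(w[...,0]>.44)&(w[...,0]<.66)&(abs(w[...,1]-.085)<.065)
    print(n,'carton',m.sum(),cv2.minAreaRect(w[m][:,:2].astype(np.float32)),w[m].min(0),w[m].max(0))
    m=(w[...,2]>.036)&(w[...,2]<.065)&(abs(w[...,0]-.6)<.04)&(abs(w[...,1]-.18)<.025)
    print(n,'stem',m.sum(),w[m].mean(0))
    if n=='scene': save('g.png',cv2.resize(im[180:380,220:460],(720,600)))
E
```

```text
8.0333 [0.4734517  0.08474308 0.20439571] [2.31775893 0.47149606 0.05018607]
top carton 960 ((0.5789050459861755, 0.08499778062105179), (0.08685580641031265, 0.08020845800638199), 0.4030377268791199) [0.53575759 0.04467812 0.03939075] [0.62247317 0.12539079 0.05079036]
top stem 47 [0.59555148 0.17602202 0.05202918]
scene carton 2557 ((0.5570985674858093, 0.08865498751401901), (0.13183222711086273, 0.08216917514801025), 3.1146340370178223) [0.48938241 0.04531998 0.03804739] [0.62396663 0.13095174 0.05055695]
scene stem 124 [0.59900903 0.18327382 0.04928813]
```

View pics/g.png

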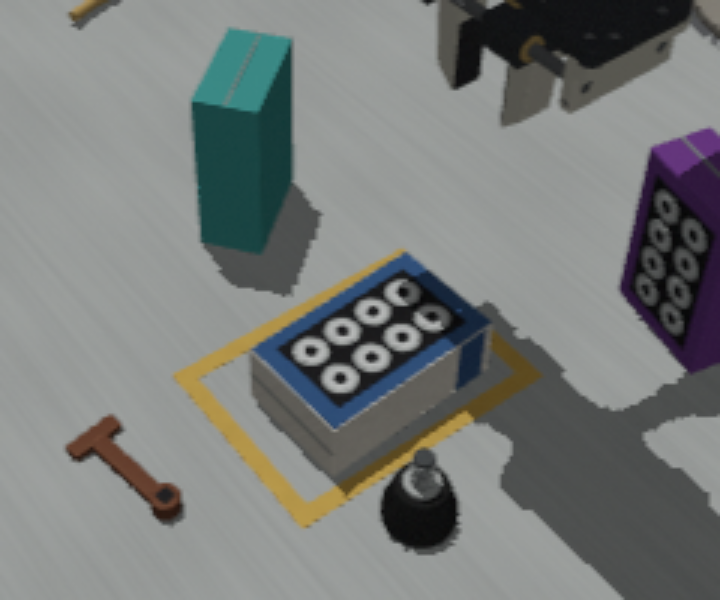

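The carton lies flat with its window up, inside the tape, at (370,350). The stopper stands off the tape at (420,505), and the arm is clear.

Emit:
{"method": "carry_out", "body": {
  "increments": [
    [0.4,0,0,0.1,0,0,0],
    [0.4,0,0,0,0,0,0],
    [0.4,0,0,0,0,0,0],
    [0.4,0,0,0,0,0,0]
  ]
}}

```text
time_s: 8.47
position: [0.4729, 0.0844, 0.2177]
eef_rot: [1.0, -0.0, -0.001, 0.0]
wrist_force: [-0.9, 0.3, -0.3]
finger_gap: 0.0366
grip_force: 0.0
```

```bash
python3 -c "
from plant import r
print(r.close_job())"
```

```text
the job is handed in; nothing more can be done
None
```

The job is handed in, though no verdict came back: the carton lies flat on its back, window up, inside the taped spot, and the stopper stands upright clear of the tape; the arm never went near the key, punch or truck.

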